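# Tap a stone core slice to centre under a clamp and screw the foot down

## Robot

A 6-joint arm with a two-finger parallel gripper is mounted at the origin on the work surface. World frame = base frame: x ahead of the robot, y to its left, z up, the work surface at z = 0. Lengths are in m, angles in rad, forces in N, time in s.
With the tool pointing down it reaches from about 0.275 to 0.85 m from the base axis. Payload 19 kg.
Tool frame: the origin (TCP) lies on the front face of the gripper's body, between the roots of the fingers; the fingertips stand 73 mm ahead of it and the grasp point (between the pads) lies 54 mm ahead of it; z points along the fingers, y is the line along which they close (so a half turn about z gives the same grasp; the last joint's range is limited). The gripper opens to 85 mm and grips with 20 to 120 N. Pads are 22 mm wide; open, the fingers measure 114 mm over their backs; the gripper's body (76 mm by 85 mm) begins 54 mm behind the grasp point. The pads swing forward as they close: fully open they stand 13 mm farther back than shut.
Start: joints at [1.09, 0.15, 1.437, -0, 1.554, -0.134], TCP at [0.195, 0.541, 0.304] pointing down, gripper open.
Joint ranges: [-2.8, 2.8], [-0.68, 2.1], [0.12, 2.68], [-1.39, 4.53], [0.16, 2.79], [-2.81, 2.81]. Speed limits (rad/s): [1.89, 1.89, 2.22, 3.01, 3.01, 3.01].

## Interface

Orientations are given as a unit quaternion [x, y, z, w].
In Python, from bench import sensors, read_camera, r gives the robot as it stands.
- The arm moves only by the shell command python3 -m creep 'ROWS'. ROWS is text: rows parted by semicolons, each of 5 numbers parted by spaces: the closure, from 0 (fully open) to 1 (shut), then the shift along the world's x, y, z in cm, then the turn about the world's z in rad. In form: grip x y z roll; .... A call has 1 to 8 rows; each row shifts and turns the commanded pose from where the row before left it; what a row does not reach is not made up. A row lasts 1/12 s, in which the tool goes at most 41.7 mm and 7.16 degrees, less where a joint would pass 70% of its speed; a pose out of reach is approached as far as the arm can. A call is refused whole if a number of a shift passes 4.17 or a number of a turn 0.125, either way. A call with a gripper value outside its range is refused whole. The fingers move at their own pace and stop on an object; the grip force is fixed at half the most. Time passes only in rows, so rows that do not move let the fingers close. It gives the time, the measured TCP pose, the force, the opening and the grip force at its end, in the units of the state.
- sensors.state(): the state, without advancing time (a new reading comes with each control period).
- read_camera(name): name is "scene" or "top" or "wrist"; returns a dict with "image" (420x560x3 uint8, red, green, blue), "depth" (420x560 float32, m along the optical axis (not along the pixel's ray), 0 where there is no reading), "K" (3x3 intrinsics, pixels), "rvec" (rotation vector, rad) and "tvec" (3), from world to camera coordinates, as OpenCV has them. Camera axes: x right, y down, z forward; pixel columns grow to the right and rows downward; lengths in m; the calibration is good to about 2 mm. A picture is of the moment at which its call begins.
- r.hand_in(): hands the job in; it is judged then, once.
The state is a dict: "clock": time; "q": joint angles; "joint_vel": joint speeds; "joint_torque": joint torques, N m; "eef_pos": TCP position; "ee_rot": TCP orientation; "ft_force": force on the tool from outside, world axes, zero at the start; "moment": the same for the moment, N m; "width": finger opening in m; "gripper_force": force on a finger pad.
Only numpy, scipy, OpenCV 4.12 (cv2) and the standard library are available. Lean on these libraries where they do the work, as an engineer would, in place of code of your own. Each camera call takes 0.05 s, during which the arm holds its last target. There are 200 camera calls.

## Task

Slide the red stone disc over the black target ring under the blue clamp head and leave it roughly in place; then centre it with light taps of the fingers, first on its left edge (as seen from the robot), then on its right, and on alternately until the gap to the ring is even all round. When it is centred and left alone, screw the brass knob clockwise, regripping as needed, until the white spring foot presses on the disc about a third of its spring travel (it must press, but not be driven to its stop). Keep the disc flat on the plate, touch it gently, leave everything else where it stands, and let go of everything.

Things in the scene. Friction and masses are not known exactly. Their poses are not given: they have to be found in the camera images.
- core_center (a point): Centre (half-way up) of the loose red sandstone disc: a flat round slice 100 mm across and 24 mm thick, about 0.45 kg, too wide to grip; it lies flat on the stand's base plate, on the robot's side of the target ring, and slides when pushed. Its centre is 42 mm above the table when flat.
- mark (a point): Centre of the fixed target on top of the stand's grey base plate, 30 mm above the table: a black ring of 111 mm inner, 116 mm outer diameter on white, with cross lines. Axes are the stand's: x away from the robot towards its post, y left (stand turned up to 0.35 rad), z up. The plate, 30 mm high, reaches 165 mm before the mark (-x), 145 mm behind it, 130 mm to either side.
- head_low (a point): Middle of the underside of the fixed blue round clamp head, straight over the mark, 110 mm above the table. The head is 64 mm across, 50 mm high (110 to 160 mm above the table); a 26 mm collar hangs below it to 98 mm above the table. It overhangs the disc, so an upright hand cannot reach the disc's rim when centred; tilt the tool outwards.
- post_top (a point): Top of the stand's post, 26 mm thick (foot 44 mm), 115 mm behind the mark along the stand's x, 175 mm above the table. A blue arm 34 mm wide, 125 to 155 mm above the table, joins it to the head (46 mm wide and 122 to 158 mm high at the post).
- knob_grip (a point): Grip point on the axis of the round knurled brass knob on top of the head, straight above the mark, 190 mm above the table. The knob is 38 mm across and 32 mm tall (172 to 204 mm above the table) and does not rise or sink; its x axis turns with it (a red line on its top).
- knob (a joint): Knob angle in rad, growing clockwise seen from above, 0 to 9. It lowers the spindle by 1.5 mm per rad and stays where it is left (friction 0.03 N m). It starts between 1.8 and 2.7; the foot would meet the flat disc at 4.67, and at 5.67 its spring is pressed in 1.5 mm.
- foot (a joint): How far the white foot is pushed up into the spindle against its spring, in m: 0 free, 0.006 at its stop; 1.5 N per mm. About 0.0015 to 0.0025 is right; 0.0008 to 0.0045 is accepted.
- foot_tip (a point): Middle of the underside of the white spring foot, 26 mm across, hanging under the head on the axis of the mark; it starts 2.9 to 4.3 mm above the disc's top level.
- weight_mid (a point): Centre of a small loose brass weight, 32 mm across, 40 mm high, on the base plate, behind left or right. Leave alone.
- tin_mid (a point): Centre of a small loose green jar, 36 mm across, 32 mm high, on the base plate on the other side from the weight. Leave alone.
- amber_mid (a point): Centre of a loose amber bottle, 60 mm across, 130 mm high, beside the base plate, to the rear. Leave alone.
- jar_mid (a point): Centre of a loose white jar, 60 mm across, 75 mm high, beside the base plate on the other side from the bottle. Leave alone.
- slice_center (a point): Centre of a loose grey stone slice, 64 mm across, 20 mm thick, on the table beside the base plate, to the front. Leave alone.
- brush_grip (a point): Handle of a loose dusting brush lying on the table beside the base plate, to the front on the right. Leave alone.
- mug_mid (a point): Centre of a loose blue mug, 76 mm across, 90 mm high, at the left of the table. Leave alone.
Things that resemble listed ones, but are neither listed nor needed, are in the scene too. Of the things that look like the part that bears core_center, the middle-sized one is meant.

How it is judged:
On the way, in this order (a step that is already met when the one before it is completed fails the run):
1. the disc lies within 20 mm of the mark, at rest, not touched by the fingers (horizontal distance between core_center and mark below 0.02 m and contact force between the fingers and core below 0.05 N and linear speed of core below 0.01 m/s), for 0.2 s.
2. then the disc, within 25 mm of the mark, is tapped on its left edge (horizontal distance between core_center and mark below 0.025 m and contact force between the fingers and core above 0.3 N and y of the grasp point in the frame of mark above 0.03 m).
3. then on its right edge (horizontal distance between core_center and mark below 0.025 m and contact force between the fingers and core above 0.3 N and y of the grasp point in the frame of mark below -0.03 m).
4. the disc rests within 4 mm of the mark, not touched by the fingers, and the foot does not yet press (horizontal distance between core_center and mark below 0.004 m and contact force between the fingers and core below 0.05 N and linear speed of core below 0.01 m/s and value of joint foot below 0.0004 m), for 0.2 s.
5. the foot presses on the disc (value of joint foot between 0.0008 and 0.0045 m), for 0.2 s.
At the end, for the whole second after the job is handed in: The disc rests flat, its centre within 4 mm of the mark, the foot pressed in by 0.8 to 4.5 mm on it, disc and knob released (all of step 5 and horizontal distance between core_center and mark below 0.004 m and linear speed of core below 0.01 m/s and angle between core_center's own z axis and vertical below 0.04 rad and contact force between the fingers and core below 0.05 N and contact force between the fingers and knob below 0.05 N); the robot touches nothing.
It fails at once if the disc is tipped more than 0.15 rad (angle between core_center's own z axis and vertical above 0.15 rad).
It fails at once if the fingers press on the disc with more than 20 N (contact force between the fingers and core above 20 N).
It fails at once if a bystander is moved more than 15 mm (distance of any of weight_mid, tin_mid, amber_mid, jar_mid, slice_center, brush_grip, mug_mid from where it was at the start of the episode above 0.015 m).
It also fails if it takes over 72 s, if anything falls off the work surface, if the arm or the gripper's body presses on something with over 40 N, if the wrist force passes 120 N, or if a joint passes its speed limit or range.

## Working session

There is one attempt and no reset: what is moved stays moved. The work goes in short steps, Python scripts to look and compute and a shell command to move; the robot and the scene stay as the last step left them, time stands still between calls to the robot, and variables do not carry over. Pictures are saved under pics/ and viewed, at most 11 in all, crops included, and the job is handed in when it is done.

```bash
ls; mkdir -p pics; cat > h.py <<'E'
import numpy as np,cv2
from bench import sensors, read_camera, r
def cam(n):
    c=read_camera(n); c['R']=cv2.Rodrigues(np.array(c['rvec'],float))[0]; c['t']=np.array(c['tvec'],float).ravel(); c['K']=np.array(c['K'],float); return c
def world(c):
    d=c['depth']; v,u=np.indices(d.shape); K=c['K']
    P=np.stack([(u-K[0,2])/K[0,0]*d,(v-K[1,2])/K[1,1]*d,d],-1)
    return (P-c['t'])@c['R']
def save(c,n): cv2.imwrite('pics/'+n,c['image'][:,:,::-1])
E
python3 - <<'E'
from h import *
print(sensors.state())
a=cam('top');b=cam('scene')
im=np.vstack([a['image'],b['image']])
save(a,'top0.png');save(b,'scene0.png')
for c in(a,b): print(c['K'].tolist(),(-c['R'].T@c['t']).tolist())
E
```

```text
pics
{'clock': 0.0, 'q': array([ 1.08995762e+00,  1.50966641e-01,  1.43800676e+00,  4.07625509e-06,
        1.55378177e+00, -1.33974463e-01]), 'joint_vel': array([ 4.29391014e-04, -3.66111758e-04, -9.66308823e-04,  5.44926875e-04,
        1.83842091e-04, -2.11026106e-05]), 'joint_torque': array([-3.72454888e-03, -7.13045669e+01, -5.70843101e+01, -5.22613136e-04,
        9.43654479e-03,  9.71450777e-05]), 'eef_pos': array([0.19540534, 0.54061929, 0.30329851]), 'ee_rot': array([ 1.72563999e-01,  9.84998136e-01, -5.53393889e-04, -1.77824190e-04]), 'ft_force': array([ 0.7564765 , -0.05721212, -0.11586933]), 'moment': array([-0.0024733 ,  0.02664814, -0.02438297]), 'gripper_force': 0.0, 'width': 0.08520116967772061}
[[468.13419939945743, 0.0, 283.9294654424668], [0.0, 468.13419939945743, 217.6002233691489], [0.0, 0.0, 1.0]] [0.3849425886944172, 0.12107277854037884, 1.2674028651616944]
[[439.26302704518287, 0.0, 283.7558406480366], [0.0, 439.26302704518287, 212.88437320612803], [0.0, 0.0, 1.0]] [1.1638029195669874, 0.014327871222073657, 0.8551095836192897]
```

View pics/top0.png

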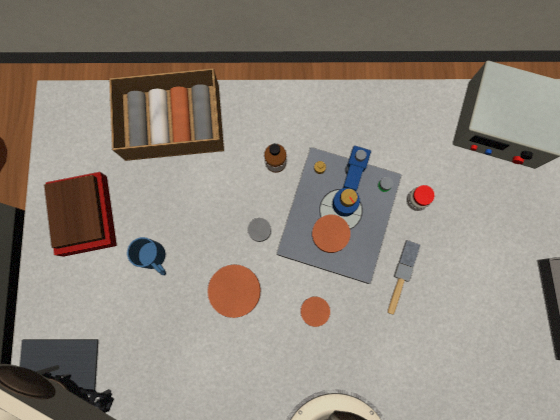

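View pics/scene0.png

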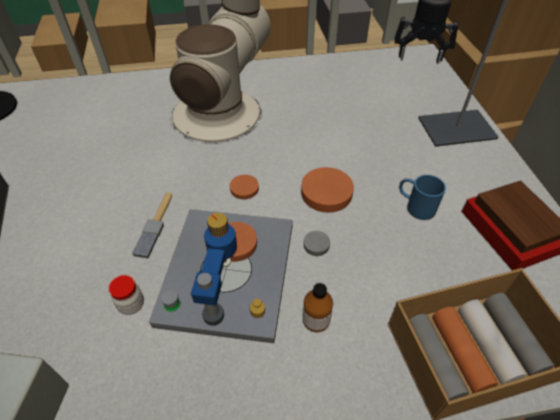

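Top view: red disc of middle size at (331,234) on the grey plate, ring at (341,210) under the head, knob at (348,197); weight at (320,168), green jar at (386,184), slice at (259,230), brush right at (403,275). Now the metric geometry.

```bash
cat >> h.py <<'E'
def circ(p):
    A=np.c_[2*p,np.ones(len(p))]; s=np.linalg.lstsq(A,(p**2).sum(1),rcond=None)[0]; return s[:2],np.sqrt(s[2]+s[:2]@s[:2])
def plane(c,z,uv):  # pixels -> world at height z
    K=c['K'];d=np.c_[(uv[:,0]-K[0,2])/K[0,0],(uv[:,1]-K[1,2])/K[1,1],np.ones(len(uv))]@c['R']
    o=-c['R'].T@c['t']; return (o+d*((z-o[2])/d[:,2])[:,None])[:,:2]
E
python3 - <<'E'
from h import *
c=cam('top');W=world(c);im=c['image'].astype(int);hsv=cv2.cvtColor(c['image'],cv2.COLOR_RGB2HSV)
z=W[...,2]
roi=np.zeros(z.shape,bool);roi[140:290,265:410]=1
m=(roi&(z>.022)&(z<.062)).astype(np.uint8)
n,l,s,_=cv2.connectedComponentsWithStats(m);k=1+s[1:,4].argmax()
P=W[l==k][:,:2]; rect=cv2.minAreaRect((P*1000).astype(np.float32));print('plate',rect)
print('z plate',np.median(z[l==k]))
red=roi&(hsv[...,0]<12)&(hsv[...,1]>120)&(z>.04)&(z<.065)
print('disc z',np.median(z[red]),red.sum()); 
cn=max(cv2.findContours(red.astype(np.uint8),0,1)[0],key=cv2.contourArea)[:,0,:].astype(float)
p=plane(c,.054,cn)
for i in range(6):
    o,R=circ(p);e=abs(np.linalg.norm(p-o,axis=1)-R);p=p[e<max(.002,np.percentile(e,85))]
print('disc',o,R,len(p))
for nm,lo,hi in(('knob',.195,.215),('post',.168,.182)):
    k=roi&(z>lo)&(z<hi);print(nm,k.sum(),W[k].mean(0))
    if nm=='knob':
        q=W[k]; print(cv2.minEnclosingCircle((q[:,:2]*1000).astype(np.float32)))
for nm,uv in dict(weight=(320,168),tin=(386,184),slice=(259,230),brush=(397,295),brush2=(408,262),amber=(275,158),jar=(423,195),mug=(145,253)).items(): print(nm,W[uv[1],uv[0]].round(3))
x=c['image'][140:290,265:410];cv2.imwrite('pics/crop1.png',cv2.resize(x[:,:,::-1],None,fx=4,fy=4,interpolation=cv2.INTER_CUBIC)[:600])
E
```

```text
plate ((599.8389892578125, -14.974655151367188), (260.4908752441406, 311.617919921875), 72.57131958007812)
z plate 0.031067371226468587
disc z 0.054597176344790777 1119
disc [0.54223153 0.01074986] 0.048342581824013346 103
knob 217 [ 0.60836852 -0.0172339   0.20420979]
((608.721923828125, -17.648954391479492), 19.332931518554688)
post 105 [ 0.70123885 -0.04654298  0.17582115]
weight [0.718 0.036 0.053]
tin [ 0.672 -0.136  0.062]
slice [0.554 0.2   0.026]
brush [ 0.383 -0.164  0.02 ]
brush2 [ 0.47  -0.197  0.016]
amber [0.731 0.155 0.102]
jar [ 0.639 -0.228  0.074]
mug [0.494 0.509 0.004]
```

View pics/crop1.png

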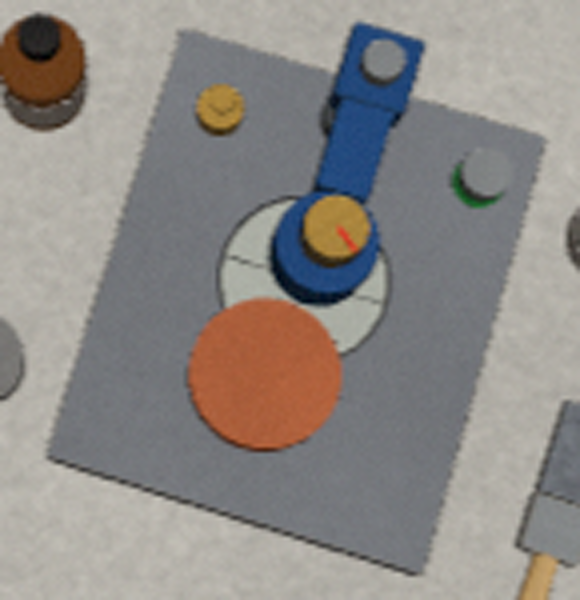

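Ring centre (zoomed crop): knob at (338,228) with its red line pointing lower right, disc at (265,374). Mark ≈ (0.609,-0.018), stand yaw ≈ -0.304; the disc is 72 mm ahead of the mark. I'll check the finger geometry, then bring the hand to the front with the finger line along the push.

```bash
python3 -m creep '0 1.44 -3 0 -0.102;0 1.44 -3 0 -0.102;0 1.44 -3 0 -0.102;0 1.44 -3 0 -0.102;0 1.44 -3 0 -0.102;0 1.44 -3 0 -0.102;0 1.44 -3 0 -0.102;0 1.44 -3 0 -0.102'
python3 -m creep '0 1.44 -3 0 -0.102;0 1.44 -3 0 -0.102;0 1.44 -3 0 -0.102;0 1.44 -3 0 -0.102;0 1.44 -3 0 -0.102;0 1.44 -3 0 -0.102;0 1.44 -3 0 -0.102;0 1.44 -3 0 -0.102'
python3 -m creep '0 0 0 -4 0;0 0 0 -4 0;0 0 0 -3 0;0 0 0 0 0'
python3 - <<'E'
from h import *
s=sensors.state();p=s['eef_pos'];x,y,_,_=s['ee_rot'];t=np.array([2*x*y,y*y-x*x]);print(p,np.arctan2(t[1],t[0]),s['ft_force'])
c=cam('scene');W=world(c);q=W.reshape(-1,3)-p
m=(abs(q[:,:2])<.1).all(1)&(q[:,2]<.0)&(q[:,2]>-.12);q=q[m];a=q[:,:2]@t
for lo in np.arange(-.09,0,.006):
    k=(q[:,2]>lo)&(q[:,2]<=lo+.006)
    if k.sum(): print(lo.round(3),k.sum(),a[k].min().round(3),a[k].max().round(3))
w=cam('wrist');im=np.vstack([w['image']]);save(w,'w1.png')
E
```

```text
clock: 0.82
eef_pos: [0.3108, 0.2992, 0.3038]
ee_rot: [0.551, 0.834, -0.0, -0.0]
ft_force: [0.1, -1.0, -0.6]
width: 0.0853
gripper_force: 0.0
clock: 1.48
eef_pos: [0.4261, 0.0591, 0.3039]
ee_rot: [0.837, 0.547, 0.0, -0.0]
ft_force: [-0.4, 0.5, -0.2]
width: 0.0855
gripper_force: 0.0
clock: 1.82
eef_pos: [0.4236, 0.0605, 0.1887]
ee_rot: [0.836, 0.549, -0.003, -0.002]
ft_force: [-0.5, -0.1, -0.7]
width: 0.0855
gripper_force: 0.0
[0.42359103 0.06053602 0.18867533] -0.40873492433629255 [-0.47358649 -0.10180082 -0.72226328]
-0.06 8 -0.046 0.047
-0.054 24 -0.048 0.054
-0.048 29 -0.049 0.055
-0.042 25 -0.048 0.055
-0.036 36 -0.051 0.056
-0.03 14 -0.051 0.056
-0.024 12 -0.049 0.048
-0.018 14 -0.058 0.05
-0.012 27 -0.052 0.073
-0.006 61 -0.067 0.075
```

View pics/w1.png

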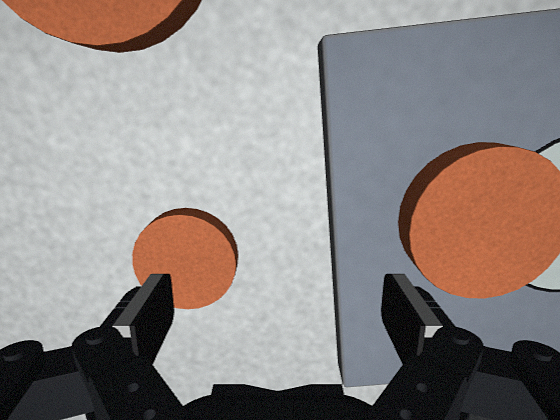

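Wrist view: the left finger tip at (150,300), right one at (405,300), disc at (478,220) to the right along the finger line, as wanted; the small decoy lies under the rear finger (185,258). The knuckles look wider than the fingers, so I profile them, open and half shut.

```bash
cat > prof.py <<'E'
from h import *
def go():
    s=sensors.state();p=s['eef_pos'];x,y,_,_=s['ee_rot'];t=np.array([2*x*y,y*y-x*x]);print(s['width'])
    for n in('scene','top'):
        W=world(cam(n));q=W.reshape(-1,3)-p
        q=q[(np.linalg.norm(q[:,:2],axis=1)<.11)&(q[:,2]<.09)&(q[:,2]>-.1)];a=q[:,:2]@t;b=q[:,:2]@np.array([-t[1],t[0]])
        print(n)
        for lo in np.arange(-.09,.09,.01):
            k=(q[:,2]>lo)&(q[:,2]<=lo+.01)
            if k.sum()>3: print(lo.round(3),k.sum(),np.percentile(a[k],[0,3,97,100]).round(3),np.percentile(b[k],[0,100]).round(3))
go()
E
python3 prof.py
python3 -m creep '0.5 0 0 0 0;0.5 0 0 0 0;0.5 0 0 0 0;0.5 0 0 0 0;0.5 0 0 0 0'
python3 prof.py
```

```text
0.0857574199609649
scene
-0.06 23 [-0.046 -0.046  0.05   0.053] [-0.009  0.012]
-0.05 48 [-0.047 -0.047  0.055  0.056] [-0.004  0.013]
-0.04 48 [-0.049 -0.047  0.056  0.057] [-0.006  0.013]
-0.03 38 [-0.052 -0.049  0.055  0.056] [-0.005  0.013]
-0.02 22 [-0.058 -0.057  0.07   0.071] [-0.005  0.015]
-0.01 81 [-0.069 -0.041  0.074  0.075] [-0.011  0.017]
-0.0 72 [-0.037 -0.032  0.072  0.073] [-0.011  0.018]
0.01 81 [-0.038 -0.025  0.071  0.073] [-0.016  0.019]
0.02 101 [-0.017 -0.01   0.07   0.071] [-0.017  0.021]
0.03 115 [-0.002  0.011  0.069  0.07 ] [-0.018  0.021]
0.04 137 [0.019 0.027 0.068 0.069] [-0.012  0.014]
0.05 47 [0.014 0.018 0.038 0.039] [-0.033  0.032]
0.06 123 [-0.001  0.003  0.037  0.038] [-0.031  0.039]
0.07 134 [-0.002  0.005  0.037  0.039] [-0.033  0.038]
0.08 130 [-0.003  0.001  0.037  0.038] [-0.033  0.039]
top
-0.01 9 [-0.076 -0.075 -0.068 -0.068] [-0.008  0.015]
0.01 5 [-0.074 -0.074 -0.067 -0.067] [-0.006  0.013]
0.02 6 [-0.072 -0.072 -0.071 -0.071] [-0.008  0.009]
0.03 8 [-0.071 -0.071 -0.056 -0.056] [-0.01   0.012]
0.04 52 [-0.07  -0.069 -0.059 -0.058] [-0.01
[... 450 characters left out ...]
02 71 [-0.056 -0.054  0.053  0.054] [-0.009  0.015]
-0.01 57 [-0.056 -0.055  0.056  0.057] [-0.01   0.018]
-0.0 74 [-0.049 -0.025  0.06   0.061] [-0.01   0.019]
0.01 68 [-0.026 -0.018  0.063  0.063] [-0.014  0.018]
0.02 96 [-0.02  -0.012  0.066  0.067] [-0.017  0.021]
0.03 145 [-0.01   0.009  0.066  0.067] [-0.018  0.021]
0.04 56 [0.014 0.02  0.041 0.042] [-0.008  0.013]
0.05 40 [0.008 0.022 0.038 0.038] [-0.02   0.036]
0.06 121 [-0.001  0.004  0.037  0.038] [-0.031  0.038]
0.07 137 [-0.001  0.005  0.037  0.038] [-0.03   0.038]
0.08 138 [-0.003  0.001  0.037  0.037] [-0.033  0.039]
top
0.02 13 [-0.069 -0.069 -0.063 -0.063] [-0.012  0.013]
0.03 33 [-0.069 -0.068 -0.058 -0.057] [-0.01   0.012]
```

Useful: along the tool x the hand is slim (±20 mm up to TCP+50 mm, ±38 above). So with fingers shut and the finger line tangential it just clears head and knob. I'll turn it that way, shut, and come down in front of the disc.

```bash
python3 -m creep '1 0.6 -0.27 0 0.121;1 0.6 -0.27 0 0.121;1 0.6 -0.27 0 0.121;1 0.6 -0.27 0 0.121;1 0.6 -0.27 0 0.121;1 0.6 -0.27 0 0.121;1 0.6 -0.28 0 0.121;1 0 0 0 0.121'
python3 -m creep '1 0 0 0 0.121;1 0 0 0 0.121;1 0 0 0 0.121;1 0 0 0 0.121;1 0 0 0 0.121;1 0 0 -3.9 0;1 0 0 -3 0;1 0 0 -0.8 0'
python3 -m creep '1 0 0 0 0'
cat > where.py <<'E'
from h import *
s=sensors.state();p=s['eef_pos'];x,y,_,_=s['ee_rot'];t=np.array([2*x*y,y*y-x*x])
M=np.array([.609,-.0177]);X=np.array([.954,-.299]);Y=np.array([.299,.954])
d=p[:2]-M;print('t',s['clock'],'tcp',p.round(4),'yaw',np.arctan2(t[1],t[0]).round(3),'stand mm',(d@X*1000).round(1),(d@Y*1000).round(1),'F',s['ft_force'].round(1))
E
python3 where.py; python3 - <<'E'
from h import *
s=sensors.state();w=cam('wrist');o=-w['R'].T@w['t'];print('cam rel',o-s['eef_pos'],'axis',w['R'][2])
W=world(w);q=(W-s['eef_pos']).reshape(-1,3);k=(abs(q[:,:2])<.05).all(1)&(q[:,2]<-.055)&(q[:,2]>-.08);print(np.percentile(q[k],[1,50,99],axis=0))
c=cam('scene');W=world(c);q=(W-s['eef_pos']).reshape(-1,3);k=(abs(q[:,:2])<.035).all(1)&(q[:,2]<-.02)&(q[:,2]>-.09)&(c['image'].max(2).ravel()<60);print(k.sum(),np.percentile(q[k],[0,50,100],axis=0))
save(w,'w2.png')
E
```

```text
clock: 3.2
eef_pos: [0.4686, 0.0413, 0.1938]
ee_rot: [0.482, 0.876, -0.0, -0.0]
ft_force: [0.8, 0.9, -1.0]
width: 0.0001
gripper_force: 0.0
clock: 3.87
eef_pos: [0.4661, 0.0418, 0.1131]
ee_rot: [0.202, 0.979, -0.0, -0.003]
ft_force: [-1.0, -0.1, -2.2]
width: 0.0001
gripper_force: 0.0
clock: 3.95
eef_pos: [0.4669, 0.0418, 0.1152]
ee_rot: [0.202, 0.979, -0.0, -0.002]
ft_force: [-0.1, -0.6, 0.2]
width: -0.0002
gripper_force: 0.0
t 3.95 tcp [0.4669 0.0418 0.1152] yaw 1.165 stand mm -153.3 14.3 F [-0.1 -0.6  0.2]
cam rel [-0.06793522  0.02941413  0.0706785 ] axis [ 0.26766464 -0.11503403 -0.95662052]
[[-0.0117314  -0.02119546 -0.06890975]
 [-0.00696964 -0.00079141 -0.06083507]
 [ 0.04721929  0.01470668 -0.05524057]]
81 [[-0.00309959 -0.01899866 -0.05837668]
 [ 0.01003227  0.0046364  -0.03550835]
 [ 0.02060233  0.02533539 -0.02003487]]
```

View pics/w2.png

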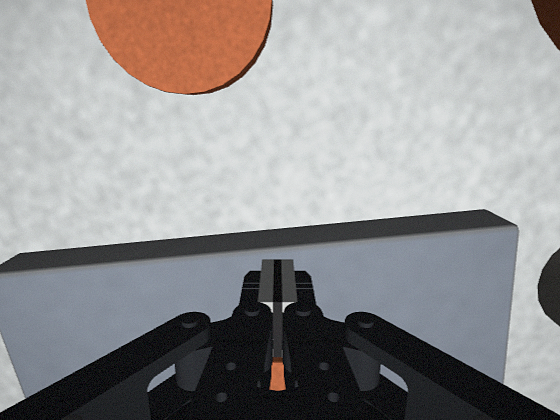

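The wrist camera sits on the robot side of the hand looking in; the shut fingers are at (278,280) over the plate, disc hidden behind the hand. Push gently along (0.92,-0.39).

```bash
python3 -m creep '1 0.65 -0.275 0 0;1 0.5 -0.21 0 0;1 0.23 -0.1 0 0;1 0.23 -0.1 0 0;1 0.23 -0.1 0 0;1 0.23 -0.1 0 0;1 0.35 -0.15 0 0;1 0.45 -0.19 0 0'
python3 where.py
python3 -m creep '1 0.5 -0.21 0 0;1 0.5 -0.21 0 0;1 0.5 -0.21 0 0;1 0.5 -0.21 0 0;1 0.5 -0.21 0 0;1 0.5 -0.21 0 0;1 0.5 -0.21 0 0;1 0.37 -0.17 0 0'
python3 where.py
cat > meas.py <<'E'
from h import *
import sys
M=np.array([.609,-.0177]);X=np.array([.954,-.299]);Y=np.array([.299,.954])
def disc(c,R=.05,save_=None):
    W=world(c);z=W[...,2];hsv=cv2.cvtColor(c['image'],cv2.COLOR_RGB2HSV)
    red=(hsv[...,0]<13)&(hsv[...,1]>110)&(z>.048)&(z<.066)&(np.linalg.norm(W[...,:2]-M,axis=-1)<.14)
    u8=red.astype(np.uint8); 
    cn=max(cv2.findContours(u8,0,1)[0],key=cv2.contourArea)[:,0,:].astype(float)
    p=plane(c,.054,cn)
    o,_=cv2.minEnclosingCircle((p*1000).astype(np.float32));o=np.array(o)/1000
    from scipy.optimize import least_squares
    # robust fit, fixed radius (pixel-centre bias included as free radius offset)
    f=least_squares(lambda v:np.linalg.norm(p-v[:2],axis=1)-v[2],[*o,R],loss='cauchy',f_scale=.0005).x
    e=abs(np.linalg.norm(p-f[:2],axis=1)-f[2]);return f,(e<.0012).sum(),len(p)
if __name__=='__main__':
    for n in sys.argv[1:]:
        f,k,N=disc(cam(n));d=(f[:2]-M)*1000;print(n,'disc',f.round(4),k,N,'stand mm',(d@X).round(1),(d@Y).round(1))
E
python3 meas.py top scene
```

```text
clock: 4.72
eef_pos: [0.4962, 0.0297, 0.1169]
ee_rot: [0.201, 0.98, 0.0, -0.001]
ft_force: [-7.1, 3.3, 6.6]
width: 0.0002
gripper_force: 3.6
t 4.7167 tcp [0.4962 0.0297 0.1169] yaw 1.165 stand mm -121.8 11.5 F [-7.1  3.3  6.6]
clock: 5.38
eef_pos: [0.5352, 0.0131, 0.1168]
ee_rot: [0.201, 0.979, 0.0, -0.001]
ft_force: [-6.7, 3.1, 5.5]
width: 0.0003
gripper_force: 3.7
t 5.3833 tcp [0.5352 0.0131 0.1168] yaw 1.165 stand mm -79.6 7.4 F [-6.7  3.1  5.5]Traceback (most recent call last):
  File "meas.py", line 17, in <module>
    f,k,N=disc(cam(n));d=(f[:2]-M)*1000;print(n,'disc',f.round(4),k,N,'stand mm',(d@X).round(1),(d@Y).round(1))
          ~~~~^^^^^^^^
  File "meas.py", line 8, in disc
    cn=max(cv2.findContours(u8,0,1)[0],key=cv2.contourArea)[:,0,:].astype(float)
       ~~~^^^^^^^^^^^^^^^^^^^^^^^^^^^^^^^^^^^^^^^^^^^^^^^^^
ValueError: max() iterable argument is empty
```

```bash
python3 -m creep '1 -0.9 0.4 0 0;1 -2 0.8 0 0;1 -3 1.2 1 0;1 -3 1.2 3 0;1 -1.5 0.6 3 0;1 0 0 0 0'
python3 - <<'E'
from h import *
a=cam('top')
x=a['image'][130:300,250:410];x=cv2.resize(x[:,:,::-1],None,fx=3,fy=3,interpolation=cv2.INTER_CUBIC)
b=cam('scene');y=b['image'][190:340,130:310];y=cv2.resize(y[:,:,::-1],(480,400),interpolation=cv2.INTER_CUBIC)
H=max(x.shape[0],400);pad=lambda i:np.vstack([i,np.zeros((H-i.shape[0],i.shape[1],3),np.uint8)])
cv2.imwrite('pics/both1.png',cv2.resize(np.hstack([pad(x),pad(y)]),None,fx=.8,fy=.8))
E
python3 meas.py scene top
```

```text
clock: 5.93
eef_pos: [0.4313, 0.0556, 0.1899]
ee_rot: [0.201, 0.98, 0.0, 0.003]
ft_force: [1.5, -1.9, 1.5]
width: -0.0001
gripper_force: 0.0
scene disc [ 0.5933 -0.0099  0.0498] 42 97 stand mm -17.3 2.8
top disc [ 0.5887 -0.009   0.0477] 69 115 stand mm -22.0 2.2
```

View pics/both1.png

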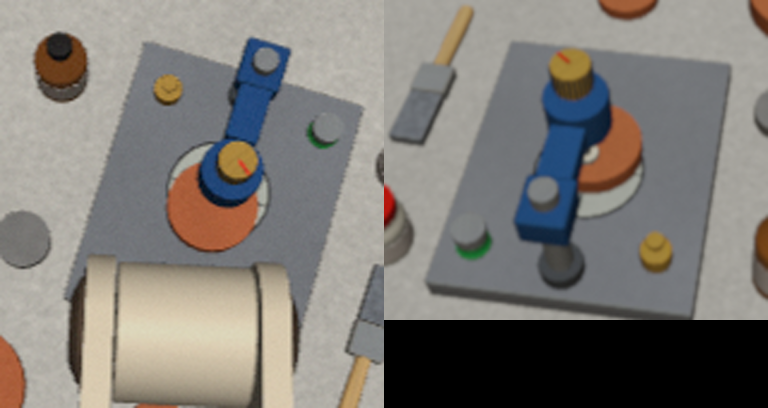

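Left half (top view): disc at (212,205) still in front of the ring; right half (scene): ring visible behind the disc. Disc ≈ 20 mm short, 2.5 mm left. Second push to about 5 mm short.

```bash
python3 -m creep '1 2.91 -1.41 -2.5 0.102;1 2.91 -1.41 -2.5 0;1 2.91 -1.41 -2.6 0;1 0 0 0 0'
python3 where.py
python3 -m creep '1 0.57 -0.18 0 0;1 0.48 -0.15 0 0;1 0.19 -0.06 0 0;1 0.19 -0.06 0 0;1 0.19 -0.06 0 0;1 0.19 -0.06 0 0;1 0.24 -0.08 0 0;1 0.24 -0.08 0 0'
python3 where.py
python3 -m creep '1 0.24 -0.08 0 0;1 0.24 -0.08 0 0'
python3 where.py
```

```text
clock: 6.47
eef_pos: [0.5234, 0.0099, 0.1041]
ee_rot: [0.152, 0.988, -0.0, -0.002]
ft_force: [-0.4, 1.1, -0.5]
width: -0.0003
gripper_force: 0.0
t 6.4667 tcp [0.5234 0.0099 0.1041] yaw 1.265 stand mm -89.9 0.7 F [-0.4  1.1 -0.5]
clock: 7.13
eef_pos: [0.5431, 0.0049, 0.1093]
ee_rot: [0.151, 0.988, -0.0, 0.0]
ft_force: [-2.7, 1.3, -1.4]
width: 0.0003
gripper_force: 1.2
t 7.1333 tcp [0.5431 0.0049 0.1093] yaw 1.267 stand mm -69.6 1.8 F [-2.7  1.3 -1.4]
clock: 7.3
eef_pos: [0.5481, 0.0032, 0.1093]
ee_rot: [0.151, 0.988, -0.0, -0.0]
ft_force: [-3.2, 1.2, -0.8]
width: 0.0001
gripper_force: 1.7
t 7.3 tcp [0.5481 0.0032 0.1093] yaw 1.267 stand mm -64.4 1.7 F [-3.2  1.2 -0.8]
```

```bash
python3 -m creep '1 -0.6 0.19 0 0;1 -1.9 0.6 0 0;1 -2 0.62 1 0;1 1.88 2.66 1 -0.121;1 1.88 2.66 0 -0.121;1 1.88 2.66 0 -0.121;1 0 0 0 -0.121;1 0 0 0 -0.121'
python3 -m creep '1 0 0 0 -0.121;1 0 0 0 -0.121;1 0 0 0 -0.121;1 0 0 0 -0.121;1 0 0 0 -0.121;1 0 0 0 -0.121;1 0 0 0 -0.121;1 0 0 0 -0.119'
python3 where.py; python3 meas.py scene top wrist
python3 - <<'E'
from h import *
a=cam('top')
x=a['image'][150:270,270:400];x=cv2.resize(x[:,:,::-1],(400,370),interpolation=cv2.INTER_CUBIC)
w=cam('wrist')['image'][:,:,::-1];w=cv2.resize(w,(400,300))
cv2.imwrite('pics/both2.png',np.hstack([x,np.vstack([w,np.zeros((70,400,3),np.uint8)])]))
E
```

```text
clock: 7.97
eef_pos: [0.5596, 0.0985, 0.1292]
ee_rot: [0.44, 0.898, 0.0, 0.0]
ft_force: [-0.6, -0.5, -0.1]
width: 0.0003
gripper_force: 0.0
clock: 8.63
eef_pos: [0.5591, 0.097, 0.1295]
ee_rot: [0.808, 0.59, 0.0, 0.0]
ft_force: [0.4, 0.6, 0.4]
width: 0.0002
gripper_force: 0.0
t 8.6333 tcp [0.5591 0.097  0.1295] yaw -0.309 stand mm -81.9 94.5 F [0.4 0.6 0.4]
scene disc [ 0.6074 -0.0149  0.05  ] 40 94 stand mm -2.3 2.2
top disc [ 0.6052 -0.0133  0.0489] 20 48 stand mm -4.9 3.1
wrist disc [-118.4025 -105.9     159.3407] 86 158 stand mm -81878.1 -136596.1
```

View pics/both2.png

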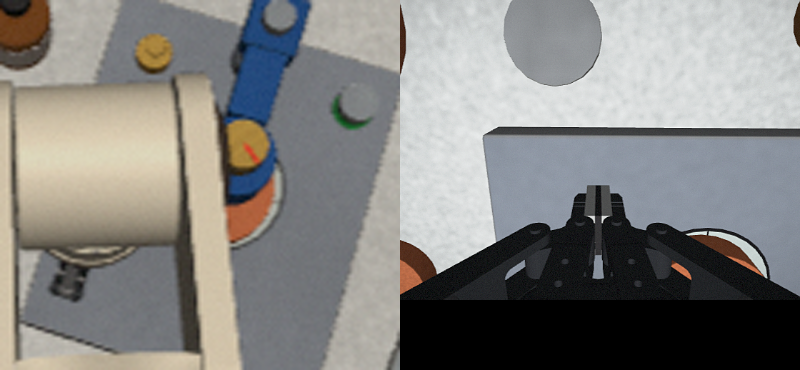

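Disc is ≈3 mm short and ≈2.5 mm left of the mark. Left tap now.

```bash
python3 -m creep '1 2.4 -1.1 0 0;1 2.4 -1.1 0 0;1 2.45 -1.1 0 0;1 0 0 -1.5 0;1 -0.21 -0.67 0 0;1 -0.21 -0.67 0 0;1 0 0 0 0'; python3 where.py
python3 -m creep '1 -0.045 -0.143 0 0;1 -0.045 -0.143 0 0;1 -0.045 -0.143 0 0;1 -0.045 -0.143 0 0;1 -0.045 -0.143 0 0;1 0 0 0 0'; python3 where.py
```

```text
clock: 9.47
eef_pos: [0.6267, 0.0496, 0.1145]
ee_rot: [0.806, 0.593, -0.0, -0.0]
ft_force: [-1.0, 0.2, -0.3]
width: 0.0001
gripper_force: 0.0
t 9.4667 tcp [0.6267 0.0496 0.1145] yaw -0.302 stand mm -3.2 69.5 F [-1.   0.2 -0.3]
clock: 9.97
eef_pos: [0.6252, 0.0433, 0.1143]
ee_rot: [0.806, 0.592, -0.0, 0.0]
ft_force: [-0.3, -0.6, 0.2]
width: -0.0001
gripper_force: 0.0
t 9.9667 tcp [0.6252 0.0433 0.1143] yaw -0.303 stand mm -2.8 63.0 F [-0.3 -0.6  0.2]
```

```bash
for i in 1 2 3; do python3 -m creep '1 -0.03 -0.095 0 0' >/dev/null; python3 where.py; done
```

```text
t 10.05 tcp [0.6249 0.0426 0.1142] yaw -0.303 stand mm -2.8 62.3 F [ 0.3 -0.2 -0.3]
t 10.1333 tcp [0.6247 0.0417 0.1142] yaw -0.303 stand mm -2.8 61.3 F [ 1.2  3.1 -0.1]
t 10.2167 tcp [0.6244 0.0408 0.1142] yaw -0.303 stand mm -2.8 60.4 F [0.7 4.4 0.5]
```

```bash
python3 -m creep '1 0.15 0.48 0 0;1 0.9 2.86 0.8 0;1 -3.17 0.08 0.7 0;1 -3.17 0.08 0 0;1 -3.17 0.08 0 0;1 -3.17 0.08 0 0;1 -1.2 -3.82 0 0;1 -1.2 -3.82 0 0'
python3 -m creep '1 -1.2 -3.82 0 0;1 2.65 -1.75 0 0;1 2.65 -1.75 0 0;1 2.65 -1.75 0 0;1 2.65 -1.75 0 0;1 0 0 0 0'; python3 where.py;  python3 meas.py scene top
python3 - <<'E'
from h import *
a=cam('top')
x=a['image'][150:270,270:400];x=cv2.resize(x[:,:,::-1],(400,370),interpolation=cv2.INTER_CUBIC)
w=cam('wrist')['image'][:,:,::-1];w=cv2.resize(w,(400,300))
cv2.imwrite('pics/both3.png',np.hstack([x,np.vstack([w,np.zeros((70,400,3),np.uint8)])]))
E
```

```text
clock: 10.88
eef_pos: [0.4827, 0.0017, 0.1294]
ee_rot: [0.805, 0.594, 0.0, 0.0]
ft_force: [1.1, -1.2, -0.8]
width: 0.0004
gripper_force: 0.0
clock: 11.38
eef_pos: [0.5814, -0.1102, 0.1289]
ee_rot: [0.806, 0.592, 0.0, 0.001]
ft_force: [1.3, 0.7, -0.6]
width: -0.0001
gripper_force: 0.0
t 11.3833 tcp [ 0.5814 -0.1102  0.1289] yaw -0.305 stand mm 1.3 -96.5 F [ 1.3  0.7 -0.6]
scene disc [ 0.6075 -0.0159  0.0497] 44 93 stand mm -2.0 1.3
top disc [ 0.6026 -0.0149  0.0475] 70 120 stand mm -7.0 0.7
```

View pics/both3.png

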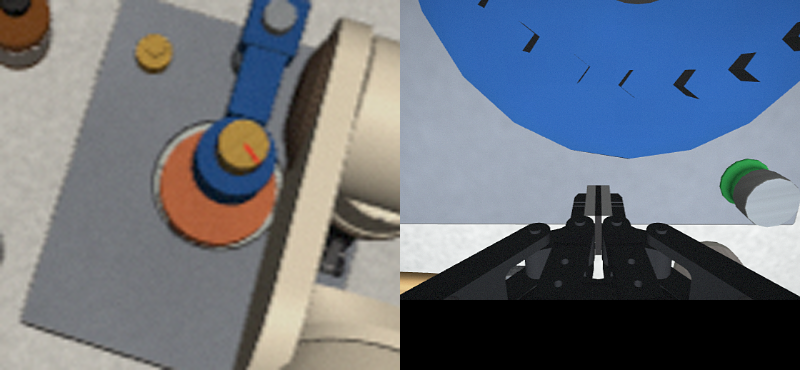

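The left gap in the top view (158,185 white sliver) looks even with y; the ring shows behind-left, and the disc sits slightly to the front. Measure ring and disc sub-pixel in the same image.

```bash
cat > gap.py <<'E'
from h import *
from scipy.optimize import least_squares
import sys
M=np.array([.609,-.0177]);X=np.array([.954,-.299]);Y=np.array([.299,.954])
def proj(c,p): return cv2.projectPoints(p.reshape(-1,1,3),c['rvec'],np.array(c['tvec'],float),c['K'],None)[0].reshape(-1,2)
def rays(c,im,o,z,rr):
    th=np.linspace(0,2*np.pi,180,endpoint=False);d=np.cos(th)[:,None]*X+np.sin(th)[:,None]*Y
    P=np.concatenate([o+d[:,None,:]*rr[None,:,None],np.full((180,len(rr),1),z)],-1)
    uv=proj(c,P.reshape(-1,3)).astype(np.float32).reshape(180,len(rr),2)
    return th,d,cv2.remap(im,uv[...,0],uv[...,1],cv2.INTER_LINEAR)
def fit(p,R):
    f=least_squares(lambda v:np.linalg.norm(p-v,axis=1)-R,p.mean(0)*0+M,loss='cauchy',f_scale=.0005).x
    e=np.linalg.norm(p-f,axis=1)-R;return f,(abs(e)<.001).sum(),np.median(e)
def run(n,o):
    c=cam(n);im=c['image'].astype(np.float32)
    rr=np.arange(.040,.060,.0002);th,d,s=rays(c,im,o,.054,rr);v=s[...,0]-s[...,2]
    pts=[]
    for i in range(180):
        a=v[i,:15]
        if a.min()<60 or a.std()>12: continue
        j=np.argmax(v[i]<a.mean()/2)
        if j: pts.append(o+d[i]*rr[j])
    D=fit(np.array(pts),.05)
    rr=np.arange(.050,.064,.0002);th,d,s=rays(c,im,M,.0305,rr);g=s.max(2);q=[];A=[]
    for i in range(180):
        j=g[i].argmin()
        if 8<j<len(rr)-8 and g[i,:j].max()>g[i,j]+40 and g[i,j:].max()>g[i,j]+15 : q.append(M+d[i]*rr[j]);A.append(th[i])
    Rr=fit(np.array(q),.05675) if len(q)>8 else (M,0,0)
    e=(D[0]-M)*1000;h=(D[0]-Rr[0])*1000;k=(Rr[0]-M)*1000
    print(n,'disc-M',(e@X).round(2),(e@Y).round(2),len(pts),D[1:],'| ring-M',(k@X).round(2),(k@Y).round(2),len(q),Rr[1:],'| disc-ring',(h@X).round(2),(h@Y).round(2))
for n in sys.argv[1:]: run(n,M+(-.003)*X)
E
python3 gap.py top scene
```

```text
top disc-M -5.96 0.06 137 (np.int64(120), np.float64(1.6877095910708406e-05)) | ring-M 0.95 -0.87 101 (np.int64(67), np.float64(1.5012907649485097e-05)) | disc-ring -6.92 0.93
scene disc-M 5.52 2.77 76 (np.int64(42), np.float64(0.0004197874450650105)) | ring-M 1.09 0.65 64 (np.int64(56), np.float64(0.00018005848150981496)) | disc-ring 4.43 2.12
```

```bash
cat >> gap.py <<'E'
if len(sys.argv)==1:
    for n in('top','scene'):
        c=cam(n);im=c['image'].astype(np.float32);rr=np.arange(.040,.066,.002)
        th,d,s=rays(c,im,M,.054,rr);v=s[...,0]-s[...,2]
        print(n,(rr*1000).astype(int))
        for i in range(0,180,15): print(int(np.degrees(th[i])),v[i].astype(int),s[i,:,0].astype(int))
E
python3 gap.py
```

```text
top [40 42 44 46 48 50 52 54 56 58 60 62 64]
0 [111 110 109 108 107 107  98  67 -42 -53 -60 -87 -91] [173 172 172 171 170 171 167 146  59  24  17  31  35]
29 [-86 -78 -54 -22  -3   2  -1  -5  -8  -9  -8  -6  -5] [ 34  40  59 114 143 128  77  99 116 115 115 116 117]
59 [113 114 110  78  29   6   4  -2  -6  -7  -7  -7  -7] [174 174 174 171 161 154 119  84 102 117 117 119 118]
90 [112 113 115 113  85  42  10   5   0  -4  -6  -6  -6] [173 173 173 173 169 164 157 132 103  99 112 116 117]
119 [114 114 115 115 113 102  74  18   8   1  -4  -5  -6] [176 177 176 173 173 156 131 105 105 100  99 116 115]
150 [113 113 112 111 112 113 104  80  49  23   5  -5  -6] [174 173 171 171 171 170 157 122  80  54  71  97 111]
180 [111 112 112 113 113 113 112  92  52  27   7  -5  -5] [171 173 173 173 173 173 171 137  73  68  76  99 116]
210 [114 115 114 114 113 113 110  79  37   9   1  -4  -7] [175 176 174 175 174 174 169 108 116 117  72 101 110]
239 [116 116 115 115 115 105  59  18   6   6  10  10  12] [178 179 180 180 180 176 163 154 124  78  67  66  65]
270 [117 118 119 118  90  53  15  13  13  12  11  10
[... 930 characters left out ...]
  -6  -6  -6] [157 161 165 166 166 165 160 147 130 117 116 117 117]
180 [-42 -42 -42 -40 -41 -43 -45 -53 -62 -71 -77 -82 -86] [17 17 18 19 18 18 19 21 23 26 29 31 31]
210 [-75 -64 -53 -57 -66 -79 -86 -91 -92 -92 -92 -92 -92] [28 25 21 22 25 29 33 35 35 34 34 35 35]
239 [-93 -93 -95 -94 -93 -88 -67 -42 -16  -8  -6  -6  -6] [ 36  35  33  33  35  38  54  72  92 105 115 118 119]
270 [-93 -91 -78 -38  -1   0  -4  -6  -6  -6  -6  -5  -5] [ 35  36  46  71  97 110 116 118 118 118 118 118 118]
300 [-93 -93 -93 -94 -92 -87 -73 -51 -39 -43 -45 -35 -18] [34 34 34 34 35 36 37 43 55 64 69 80 98]
330 [-80 -52 -22  -3  -2  -2  -3  -4  -4  -3  -3  -3  -2] [ 43  68  97 120 126 128 127 127 128 128 128 127 124]
```

Top-view edges on the unbiased sides give roughly x −5, y +0.5 mm relative to the ring. Right tap now, gently.

```bash
python3 -m creep '1 -0.5 0.16 -1.5 0;1 0.3 0.95 0 0;1 0.3 0.95 0 0;1 0.21 0.67 0 0;1 0 0 0 0'>/dev/null; python3 where.py
python3 -m creep '1 0.03 0.095 0 0;1 0.03 0.095 0 0;1 0.03 0.095 0 0;1 0.03 0.095 0 0;1 0.03 0.095 0 0' >/dev/null;python3 where.py
for i in 1 2 ; do python3 -m creep '1 0.03 0.095 0 0' >/dev/null; python3 where.py; done
```

```text
t 12.2 tcp [ 0.5819 -0.0784  0.1149] yaw -0.302 stand mm -7.7 -66.0 F [ 0.5  0.7 -0.5]
t 12.6167 tcp [ 0.5826 -0.0755  0.1142] yaw -0.304 stand mm -7.9 -63.0 F [ 0.8  0.5 -0.6]
t 12.7 tcp [ 0.5829 -0.0745  0.1142] yaw -0.304 stand mm -7.9 -62.0 F [-0.1  0.9  0.5]
t 12.7833 tcp [ 0.5832 -0.0736  0.1142] yaw -0.303 stand mm -7.9 -61.0 F [-1.9 -3.4  0. ]
```

```bash
python3 -m creep '1 -0.15 -0.48 0 0;1 -0.9 -2.86 0.8 0;1 -2.76 1.81 0.7 -0.121;1 -2.76 1.81 0 -0.121;1 -2.76 1.81 0 -0.121;1 -2.76 1.81 0 -0.121;1 0.9 2.86 0 -0.121;1 0.9 2.86 0 -0.121' >/dev/null
python3 -m creep '1 0 0 0 -0.121;1 0 0 0 -0.121;1 0 0 0 -0.121;1 0 0 0 -0.121;1 0 0 0 -0.121;1 0 0 0 -0.121;1 0 0 0 -0.119;1 0 0 0 0'>/dev/null; python3 where.py
python3 - <<'E'
from h import *
w=cam('wrist');save(w,'w4.png');print(w['K'][0,0],-w['R'].T@w['t'])
E
```

```text
t 14.1167 tcp [0.4795 0.0195 0.1292] yaw -1.869 stand mm -134.7 -3.2 F [-0.4  0.3 -0.5]
357.78510629853645 [ 0.55238386 -0.002862    0.19961951]
```

View pics/w4.png

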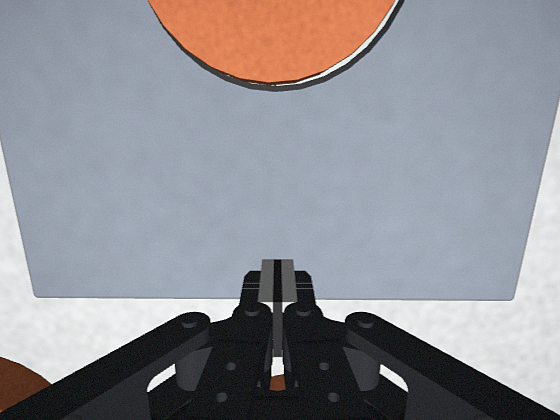

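The front rim is sharply seen: disc lower edge at (275,84), white gap only on the right (350,60) and black ring under the front edge, so the disc is a few mm short and slightly left. Fit both rims here.

```bash
cat > wg.py <<'E'
from h import *
from scipy.optimize import least_squares
import sys; sys.argv=['x','none'][:1]+['']
sys.argv=['x']
M=np.array([.609,-.0177]);X=np.array([.954,-.299]);Y=np.array([.299,.954])
def proj(c,p): return cv2.projectPoints(p.reshape(-1,1,3),c['rvec'],np.array(c['tvec'],float),c['K'],None)[0].reshape(-1,2)
def go():
    c=cam('wrist');im=c['image'].astype(np.float32);rr=np.arange(.068,.040,-.0001)
    out=[]
    for z,R in((.054,.050),(.030,.058)):
        pts=[]
        for a in np.arange(0,2*np.pi,.02):
            d=np.cos(a)*X+np.sin(a)*Y
            uv=proj(c,np.c_[M+rr[:,None]*d,np.full(len(rr),z)]).astype(np.float32)
            if (uv<3).any() or (uv[:,0]>556).any() or (uv[:,1]>255).any(): continue
            s=cv2.remap(im,uv[:,0],uv[:,1],cv2.INTER_LINEAR)[:,0] if 0 else cv2.remap(im,uv[:,:1].copy(),uv[:,1:].copy(),cv2.INTER_LINEAR)[:,0]
            if z>.04: k=s[:,0]-s[:,2]>75
            else: k=s.max(1)<.68*s[:15].max(1).mean()
            j=np.argmax(k)
            if j>15: pts.append(M+rr[j]*d)
        p=np.array(pts)
        f=least_squares(lambda v:np.linalg.norm(p-v,axis=1)-R,M,loss='cauchy',f_scale=.0004).x
        e=np.linalg.norm(p-f,axis=1)-R;k=(f-M)*1000;out.append(f)
        print(z,len(p),'inl',(abs(e)<.0007).sum(),'c-M stand mm',(k@X).round(2),(k@Y).round(2))
    h=(out[0]-out[1])*1000;print('disc-ring',(h@X).round(2),(h@Y).round(2))
go()
E
python3 wg.py
```

```text
0.054 90 inl 90 c-M stand mm -1.55 0.13
0.03 107 inl 107 c-M stand mm 3.52 -1.54
disc-ring -5.07 1.67
```

```bash
python3 -m creep '1 2.04 -0.52 -1.5 0;1 2.04 -0.52 0 0;1 1.5 -0.4 0 0;1 0.4 -0.12 0 0;1 0 0 0 0;1 0.15 -0.045 0 0;1 0.15 -0.045 0 0' >/dev/null; python3 where.py
python3 -m creep '1 0.15 -0.045 0 0;1 0.15 -0.045 0 0;1 0.15 -0.045 0 0;1 0.15 -0.045 0 0' >/dev/null;python3 where.py
```

```text
t 14.8 tcp [0.5417 0.0035 0.1142] yaw -1.861 stand mm -70.6 0.1 F [-0.2 -0.7 -0.8]
t 15.1333 tcp [0.5482 0.0015 0.1143] yaw -1.862 stand mm -63.7 0.2 F [-5.   1.   2.3]
```

```bash
python3 -m creep '1 0.13 -0.04 0 0;1 0.13 -0.04 0 0;1 0.12 -0.04 0 0;1 0 0 0 0' >/dev/null;python3 where.py
python3 -m creep '1 -0.5 0.16 0 0;1 -2 0.63 0 0;1 -3 0.94 0.8 0;1 -1.5 0.47 0.7 0;1 0 0 0 0' >/dev/null;python3 where.py;python3 wg.py
```

```text
t 15.4667 tcp [5.519e-01 4.000e-04 1.142e-01] yaw -1.862 stand mm -59.9 0.2 F [-5.3  2.5  3.5]
t 15.8833 tcp [0.4799 0.0232 0.1301] yaw -1.861 stand mm -135.4 0.4 F [ 0.2 -0.4  1.1]
0.054 89 inl 89 c-M stand mm 2.44 0.14
0.03 105 inl 105 c-M stand mm 3.52 -1.58
disc-ring -1.08 1.72
```

Now −1.1 / +1.7 mm. One more light left tap for the sideways rest.

```bash
python3 -m creep '1 1.4 2.7 0 0.121;1 1.4 2.7 0 0.121;1 3.24 -0.1 0 0.121;1 3.24 -0.1 0 0.121;1 3.24 -0.1 0 0.121;1 3.24 -0.1 0 0.121;1 0 0 0 0.121;1 0 0 0 0.121' >/dev/null
python3 -m creep '1 0 0 0 0.121;1 0 0 0 0.121;1 0 0 0 0.121;1 0 0 0 0.121;1 0 0 -1.5 0.105;1 0 0 0 0' >/dev/null;python3 where.py
```

```text
t 17.1 tcp [0.6394 0.0721 0.1115] yaw -0.3 stand mm 2.2 94.7 F [-1.5 -1.  -0.6]
```

```bash
python3 -m creep '1 -0.45 -0.9 0.1 0;1 -0.3 -0.95 0 0;1 -0.3 -0.95 0 0;1 -0.06 -0.19 0 0;1 0 0 0 0;1 -0.03 -0.095 0 0;1 -0.03 -0.095 0 0'>/dev/null; python3 where.py
for i in 1 2; do python3 -m creep '1 -0.03 -0.095 0 0' >/dev/null; python3 where.py; done
```

```text
t 17.6833 tcp [0.6281 0.0405 0.1154] yaw -0.306 stand mm 0.8 61.3 F [-0.5 -0.8 -0.4]
t 17.7667 tcp [0.6278 0.0398 0.1153] yaw -0.305 stand mm 0.7 60.5 F [0.8 4.8 1.4]
t 17.85 tcp [0.6276 0.0391 0.1153] yaw -0.305 stand mm 0.8 59.7 F [0.8 4.5 1.4]
```

```bash
python3 -m creep '1 -0.015 -0.05 0 0;1 0.15 0.48 0 0;1 0.7 2.2 0.8 0;1 0.7 2.2 0.7 0.121;1 0.7 2.3 0 0.121;1 0 0 0 0.121;1 0 0 0 0.121;1 0 0 0 0.121' >/dev/null
python3 -m creep '1 0 0 0 0.121;1 0 0 0 0.121;1 0 0 0 0.121;1 0 0 0 0.121;1 0 0 0 0.121;1 0 0 0 0.121;1 0 0 0 0.121;1 0 0 0 0.121' >/dev/null
python3 -m creep '1 0 0 0 0.121;1 0 0 0 0.121;1 0 0 0 0.121;1 0 0 0 0.121;1 0 0 0 0.121;1 0 0 0 0.121;1 0 0 0 0.121;1 0 0 0 0.121' >/dev/null
python3 -m creep '1 0 0 0 0.121;1 0 0 0 0.121;1 0 0 0 0.121;1 0 0 0 0' >/dev/null;python3 where.py;python3 wg.py; python3 -c "
from h import *
save(cam('wrist'),'w5.png')"
```

```text
t 20.1833 tcp [0.6497 0.1101 0.13  ] yaw 2.606 stand mm 0.6 134.1 F [-0.6  0.1  0.8]
0.054 99 inl 99 c-M stand mm 1.7 -2.16
0.03 115 inl 115 c-M stand mm 3.39 -1.81
disc-ring -1.69 -0.35
```

View pics/w5.png

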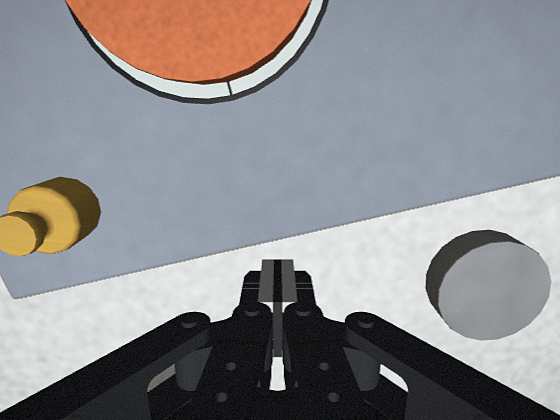

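Wrist view: white gap visible along the left rim (195,90), ring line at (230,88); disc within about 1.7 mm of the ring centre, so it's centred. Knob's red line reads ≈2.2 rad; turn ≈3.8 rad to reach ≈6.0. Go over the knob.

```bash
python3 -m creep '1 0 0 3.5 0;1 0 0 3.5 0;0 0 0 3.5 0;0 0 0 3.5 0;0 0 0 3.5 0;0 -0.97 -3.24 0 0;0 -0.97 -3.24 0 0;0 -0.97 -3.24 0 0' >/dev/null
python3 -m creep '0 -0.97 -3.24 0 0;0 0 0 0 0;0 0 0 0 0' >/dev/null; python3 where.py; python3 - <<'E'
from h import *
s=sensors.state();W=world(cam('wrist'));z=W[...,2];q=W[(z>.199)&(z<.21)&(np.linalg.norm(W[...,:2]-[.609,-.018],axis=-1)<.03)]
print(len(q),cv2.minEnclosingCircle((q[:,:2]*1000).astype(np.float32)),s['width'],s['q'][5])
E
```

```text
t 21.2 tcp [ 0.6107 -0.0211  0.3054] yaw 2.592 stand mm 2.6 -2.7 F [0.1 0.6 0.3]
3947 ((611.5391235351562, -20.128398895263672), 19.95827293395996) 0.08533934588996735 -2.7528882897018523
```

```bash
python3 -m creep '0 0.08 0.1 -3 0;0 0 0 -2.5 0;0 0 0 -1 0;0 0 0 0 0' >/dev/null; python3 where.py; python3 -m creep '1 0 0 0 0;1 0 0 0 0;1 0 0 0 0;1 0 0 0 0;1 0 0 0 0;1 0 0 0 0'; python3 where.py
```

```text
t 21.5833 tcp [ 0.6113 -0.0176  0.2377] yaw 2.599 stand mm 2.2 0.8 F [-0.1 -0.7  0.1]
clock: 22.08
eef_pos: [0.6117, -0.0184, 0.2417]
ee_rot: [-0.492, 0.871, -0.0, 0.001]
ft_force: [-7.1, 3.6, 10.2]
width: 0.0367
gripper_force: 59.5
t 22.0833 tcp [ 0.6117 -0.0184  0.2417] yaw 2.599 stand mm 2.7 0.1 F [-7.1  3.6 10.2]
```

```bash
python3 -m creep '1 0 0 0 -0.123;1 0 0 0 -0.123;1 0 0 0 -0.123;1 0 0 0 -0.123;1 0 0 0 -0.123;1 0 0 0 -0.123;1 0 0 0 -0.123;1 0 0 0 -0.123' >/dev/null; python3 where.py; python3 -m creep '1 0 0 0 -0.123;1 0 0 0 -0.123;1 0 0 0 -0.123;1 0 0 0 -0.123;1 0 0 0 -0.123;1 0 0 0 -0.123;1 0 0 0 -0.123;1 0 0 0 -0.123' ; python3 where.py; python3 meas.py scene
```

```text
t 22.75 tcp [ 0.6124 -0.0197  0.2418] yaw 1.608 stand mm 3.9 -0.9 F [  2.8 -11.    5.4]
clock: 23.42
eef_pos: [0.6118, -0.0211, 0.2417]
ee_rot: [0.456, 0.89, -0.002, 0.002]
ft_force: [-7.2, -22.6, 8.6]
width: 0.0368
gripper_force: 60.0
t 23.4167 tcp [ 0.6118 -0.0211  0.2417] yaw 0.623 stand mm 3.7 -2.5 F [ -7.2 -22.6   8.6]
scene disc [ 0.6108 -0.0173  0.0489] 42 89 stand mm 1.6 0.9
```

```bash
python3 -m creep '1 -0.02 -0.07 0 -0.123;1 0 -0.07 0 -0.123;1 0 0 0 -0.123;1 0 0 0 -0.123;1 0 0 0 -0.123;1 0 0 0 -0.123;1 0 0 0 -0.123;1 0 0 0 -0.123' >/dev/null; python3 where.py; python3 -m creep '1 0 0 0 -0.123;1 0 0 0 -0.123;1 0 0 0 -0.123;1 0 0 0 -0.123;1 0 0 0 -0.123;1 0 0 0 -0.123;1 0 0 0 -0.123;1 0 0 0 0' >/dev/null ; python3 where.py
```

```text
t 24.1333 tcp [ 0.6103 -0.0216  0.2417] yaw -0.36 stand mm 2.4 -3.3 F [-23.9 -13.1  16.5]
t 24.8 tcp [ 0.6094 -0.0206  0.2417] yaw -1.224 stand mm 1.3 -2.7 F [-34.1  -4.7  21.1]
```

```bash
python3 -m creep '0 0 0 0 0;0 0 0 0 0;0 0 0 0 0;0 0 0 0 0;0 0 0 0 0;0 0 0 0 0' >/dev/null; python3 where.py; python3 -m creep '0 0 0 3 0;0 0 0 3.5 0;0 0 0 0 0'>/dev/null
python3 - <<'E'
from h import *
s=sensors.state();c=cam('wrist');W=world(c);z=W[...,2];im=c['image'].astype(int)
m=(z>.199)&(z<.21)&(np.linalg.norm(W[...,:2]-[.611,-.02],axis=-1)<.022)
o=np.array(cv2.minEnclosingCircle((W[m][:,:2]*1000).astype(np.float32))[0])/1000
red=m&(im[...,0]>150)&(im[...,1]<90);d=W[red][:,:2].mean(0)-o
a=np.arctan2(d[1],d[0]);print(red.sum(),o,d,'clockwise angle',(-(a+.304))%(2*np.pi))
E
```

```text
t 25.3 tcp [ 0.6116 -0.0201  0.2402] yaw -1.214 stand mm 3.2 -1.5 F [ 0.9  0.3 -0.4]
141 [ 0.61208197 -0.02037431] [ 0.0088017  -0.00041428] clockwise angle 6.026219342793796
```

Knob at ≈6.03 rad, so about 2.0 mm of spring. Retreat to the front and verify the disc.

```bash
python3 -m creep '0 -3.3 1.07 0 -0.11;0 -3.3 1.07 0 -0.11;0 -3.3 1.07 0 -0.11;0 -3.3 1.07 0 -0.11;0 0 0 -3.4 -0.11;0 0 0 -3.4 -0.1;0 0 0 -3.4 0;0 0 0 -3.4 0'>/dev/null
python3 -m creep '0 0 0 -2.5 0;0 0 0 0 0;0 0 0 0 0' >/dev/null; python3 where.py; python3 wg.py; python3 -c "
from h import *
w=cam('wrist')['image'];s=cam('scene')['image'];cv2.imwrite('pics/fin.png',np.hstack([cv2.resize(w,(400,300)),cv2.resize(s[170:350,100:340],(400,300))])[:,:,::-1])"
```

```text
t 26.5167 tcp [0.4792 0.0228 0.1437] yaw -1.864 stand mm -135.9 -0.2 F [-0.1 -0.4  1.7]
0.054 96 inl 96 c-M stand mm 2.48 -1.57
0.03 112 inl 112 c-M stand mm 3.54 -1.54
disc-ring -1.06 -0.03
```

View pics/fin.png

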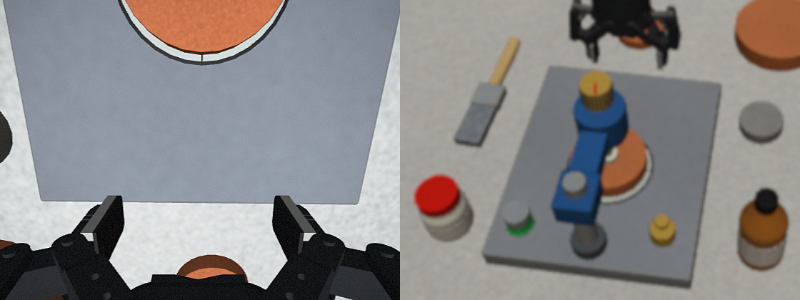

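The picture shows even white gaps on both sides of the disc at (203,55), the foot on the disc and the hand clear of everything. Handing in.

```bash
python3 -c "
from bench import r
print(r.hand_in())"
```

```text
the job is handed in; nothing more can be done
None
```

I handed the job in at about 27 s: the disc is centred to about 1 mm of the ring, and the knob reads about 6.03 rad, which works out to about 2 mm of spring. Everything is released; the hand-in returned no verdict.

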